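# Count a connector kit and lift it out for hand-over

## Task

Book out the blue connector kit at the wire-harness bench: first swing the lever of the red tally counter all the way to its stop and let it spring back. Then lift the blue carrier by its handle out of its dock, keeping it level, and finish while holding it there, still and level, about 10 cm higher than it stood (do not put it down or let go). Its two connectors must stay inside, and the yellow kit and the other things on the bench are to be left where they are.

Things in the scene. Friction and masses are not known exactly. Their poses are not given: they have to be found in the camera images.
- tally_lever (a joint): Advance lever on top of the red tally counter; it turns about a vertical axis. 0 rad = at rest, 1.05 rad = at its stop; grows anticlockwise seen from above. A light spring (about 1 to 2 N at the pin) returns it to 0 when let go.
- tally_pin (a point): Upright round black pin at the lever's free end, 12 mm in diameter; this point is on its axis, 16 mm above the lever's arm (its upper face is 50 mm above the bench) and 12 mm below the pin's top (80 mm above the bench); the arm lies below and runs 45 mm to the pivot axis. x axis: horizontal, from the pivot outward through the pin; z up; y is the way the pin moves when the lever advances.
- tally_pivot (a point): Point on the vertical pivot axis of the lever, level with the pin's point (68 mm above the bench). The counter is a red box 70 x 60 mm, top 44 mm above the bench, on a dark base plate 105 x 85 mm, fixed to the bench. At rest the lever points roughly towards the robot.
- blue_kit: Blue open kit carrier, 130 (x) x 90 (y) mm with walls 35 mm high and 3 mm thick, parted lengthways by a low wall; 0.15 to 0.4 kg. Origin at the centre of its underside, z up. It stands loose in a grey dock with a rim 10 mm higher than its floor and 5 mm play all round.
- blue_kit_handle (a point): Centre of the blue carrier's black handle bar, 85 mm above the carrier's underside. The bar runs along x: 104 mm long, 14 mm wide (y), 22 mm high, held by a post at each end with 80 mm free between the posts; below the bar is 39 mm of free space down to the walls. z up.
- blue_plug_center (a point): Centre (half-way up) of a round steel connector 28 mm across and 30 mm high, standing loose in the blue carrier, on the +y side of its handle.
- blue_housing_center (a point): Centre of a green rectangular connector 42 x 20 x 16 mm lying loose in the blue carrier, on the -y side of its handle.
- dock_a: Grey dock fixed to the bench, 150 (x) x 110 (y) mm, rim 16 mm high, floor 6 mm above the bench; the blue carrier starts in it. Origin at the centre of its underside.
- dock_b: The same dock for the yellow carrier.
- yellow_kit: Yellow carrier in the other dock, made just like the blue one (130 x 90 mm, 96 mm high over its handle), a bystander; origin at the centre of its underside.
- mug: Black mug, 80 mm across and 95 mm high, a bystander; origin at the centre of its underside.
- solder_reel: Blue and steel reel, 60 mm across and 40 mm high, standing on its flange, a bystander; origin at the centre of its underside.
- crimper: Orange and black hand crimper lying along its x axis, about 240 mm long, 65 mm wide, 18 mm high, a bystander.
- screwdriver: Screwdriver with a red handle, lying along its x axis, a bystander.
Not all that is in view belongs to the job. What is shaped like the blue_kit but orange is not meant.

How it is judged:
On the way, in this order (a step that is already met when the one before it is completed fails the run):
1. the tally lever is swung to its stop (value of joint tally_lever above 0.97 rad), for 0.05 s.
2. the tally lever has sprung back to rest (value of joint tally_lever below 0.1 rad), for 0.1 s.
3. the blue carrier is lifted clear of its dock, in the gripper (height (world z) of blue_kit above 0.04 m and contact force between the fingers and blue_kit above 0.5 N), for 0.2 s.
At the end, for the whole second after the job is handed in: The gripper alone holds the blue carrier 6 to 16 cm above where it stood, tilt under 0.1 rad, under 20 mm/s and 0.15 rad/s, touching no dock, counter, mug or other carrier, both connectors inside; lever back under 0.1 rad; yellow carrier and bystanders within 20 mm of their starts (height (world z) of blue_kit between 0.066 and 0.166 m and angle between blue_kit's own z axis and vertical below 0.1 rad and linear speed of blue_kit below 0.02 m/s and angular speed of blue_kit below 0.15 rad/s and contact force between the fingers and blue_kit above 0.5 N and contact force between blue_kit and dock_a below 0.05 N and contact force between blue_kit and dock_b below 0.05 N and contact force between blue_kit and tally below 0.05 N and contact force between blue_kit and mug below 0.05 N and contact force between blue_kit and yellow_kit below 0.05 N and value of joint tally_lever below 0.1 rad and x of blue_plug_center in the frame of blue_kit between -0.062 and 0.062 m and y of blue_plug_center in the frame of blue_kit between -0.042 and 0.042 m and z of blue_plug_center in the frame of blue_kit between 0 and 0.035 m and x of blue_housing_center in the frame of blue_kit between -0.062 and 0.062 m and y of blue_housing_center in the frame of blue_kit between -0.042 and 0.042 m and z of blue_housing_center in the frame of blue_kit between 0 and 0.035 m and distance of each of yellow_kit, mug, solder_reel, crimper, screwdriver from where it was at the start of the episode below 0.02 m); the arm keeps its last pose, push and grip.
It fails at once if the blue carrier is tipped by more than 0.25 rad (angle between blue_kit's own z axis and vertical above 0.25 rad).
It fails at once if the yellow carrier or another bystander is moved by more than 30 mm (distance of any of yellow_kit, mug, solder_reel, crimper, screwdriver from where it was at the start of the episode above 0.03 m).
It also fails if it takes over 51 s, if anything falls off the work surface, if the arm or the gripper's body presses on something with over 40 N, if the wrist force passes 120 N, or if a joint passes its speed limit or range.

## Robot

A 6-joint arm with a two-finger parallel gripper is mounted at the origin on the work surface. World frame = base frame: x ahead of the robot, y to its left, z up, the work surface at z = 0. Lengths are in m, angles in rad, forces in N, time in s.
With the tool pointing down it reaches from about 0.425 to 0.95 m from the base axis. Payload 3.5 kg.
Tool frame: the origin (TCP) lies midway between the tips of the shut fingers; the grasp point (between the pads) lies 19 mm behind it (ctrl.pinch_z is the distance from the TCP to the grasp point, in m); z points along the fingers, y is the line along which they close (so a half turn about z gives the same grasp; the last joint's range is limited). The gripper opens to 85 mm and grips with 20 to 120 N. Pads are 22 mm wide; open, the fingers measure 114 mm over their backs; the gripper's body (76 mm by 85 mm) begins 54 mm behind the grasp point. The pads swing forward as they close: fully open they stand 13 mm farther back than shut.
Start: joints at [-1.434, 0.286, 1.577, -0, 1.279, -0.15], TCP at [0.191, -0.647, 0.231] pointing down, gripper open.
Joint ranges: [-2.77, 2.77], [-0.9, 2.22], [0.21, 2.48], [-1.53, 4.67], [0.24, 2.81], [-2.84, 2.84]. Speed limits (rad/s): [2.79, 2.79, 3.14, 3.14, 3.14, 3.14].

## Interface

Orientations are given as a unit quaternion [x, y, z, w].
In Python, from plant import get_state, viewer, sign_off, ctrl gives the robot as it stands. The module is installed in compiled form; this text tells all that it offers.
- The arm moves only by the shell command python3 -m handwheel 'ROWS' [FORCE]. ROWS is JSON, a list that holds one entry, the list of rows, each a list of 5 numbers: the finger opening in m, from 0 to 0.0854, then the shift along the tool's x, y, z in m, then the turn about the tool's z in degrees. In form: [[[claw, x, y, z, spin], ...]]. A call has 1 to 12 rows; each row shifts and turns the commanded pose from where the row before left it, along the tool's axes as they then stand; what a row does not reach is not made up. A row lasts 1/12 s, in which the tool goes at most 41.7 mm and 7.16 degrees, less where a joint would pass 70% of its speed; a pose out of reach is approached as far as the arm can. A call is refused whole if a number of a shift passes 0.0417 or a number of a turn 7.16, either way. A call with a gripper value outside its range is refused whole. The fingers move at their own pace and stop on an object; FORCE is the grip in N (left out, the last holds). Time passes only in rows, so rows that do not move let the fingers close. It gives the time, the measured TCP pose, the force, the opening and the grip force at its end, in the units of the state.
- get_state(): the state, without advancing time (a new reading comes with each control period).
- viewer.read_camera(name): name is "side" or "top"; returns the picture (384x512x3 uint8, blue, green, red); there is no depth.
- viewer.camera_params(name): a dict with "fov_y" (degrees; the focal length in pixels is half the picture's height over the tangent of half this angle, whatever the lens; pixels are square), "cx", "cy" (the principal point, pixels), "k1" (the pictures are not rectified: a ray, as slopes to the right and down, at radius r is drawn at 1 + k1 r^2 times it, then the intrinsics apply), "xyz" and "attitude" of the camera in the world. Camera axes: x right, y up, looking along -z (the intrinsics and any distortion apply to the point x, -y, -z); pixel columns grow to the right and rows downward; lengths in m; the calibration is good to about 2 mm. A picture is of the moment at which its call begins. camera_params takes no time and is no camera call.
- sign_off(): hands the job in; it is judged then, once.
Trained networks look in the newest picture that a camera, given by its name, has taken for a name from the list of things; names that differ only in an ending like _2 or _b are one class to them, and where a whole thing is asked for, a point or a joint stands for the part that bears it (a point fixed in the world has none). Each returns a list of dicts, best first, with "confidence" (0 to 1); they miss things now and then, are a little off and sometimes report something else, mostly with a low value. They report only what shows in the picture. A call takes as long as a camera call. They do not tell look-alikes from the thing itself.
- viewer.look_for(camera, name): "extent" ([left, top, width, height] as shares, 0 to 1, of the picture: columns of its width, rows of its height, round what is visible of it).
- viewer.outline_of(camera, name): "mask" (384x512 bool, what is visible of it) and "extent" ([left, top, width, height] as shares, 0 to 1, of the picture: columns of its width, rows of its height, round what is visible of it).
- viewer.pinpoint(camera, name): "xy" ([column, row] as shares, 0 to 1, of the picture: columns of its width, rows of its height: a listed point, or the origin of a listed thing).
The state is a dict: "time": time; "qpos": joint angles; "dq": joint speeds; "joint_efforts": joint torques, N m; "eef_pos": TCP position; "tcp_rot": TCP orientation; "contact_force": force on the tool from outside, world axes, zero at the start; "wrist_torque": the same for the moment, N m; "opening": opening from 0.0 (shut) to 1.0 (fully open); "finger_force": force on a finger pad.
Only numpy, scipy, OpenCV 4.12 (cv2) and the standard library are available. Lean on these libraries where they do the work, as an engineer would, in place of code of your own. Each camera call takes 0.05 s, during which the arm holds its last target. There are 200 camera calls.

## Working session

There is one attempt and no reset: what is moved stays moved. The work goes in short steps, Python scripts to look and compute and a shell command to move; the robot and the scene stay as the last step left them, time stands still between calls to the robot, and variables do not carry over. Pictures are saved under pics/ and viewed, at most 10 in all, crops included, and the job is handed in when it is done.

```bash
mkdir -p pics; cat > h.py <<'E'
import numpy as np, cv2
from scipy.spatial.transform import Rotation as R
from plant import get_state, viewer, ctrl
def cam(n):
    p=viewer.camera_params(n); f=192/np.tan(np.radians(p["fov_y"])/2)
    return p,f,R.from_quat(p["attitude"]).as_matrix(),np.array(p["xyz"])
def ray(n,uv):
    p,f,M,o=cam(n); d=np.array([(uv[0]-p["cx"])/f,(uv[1]-p["cy"])/f]); u=d.copy()
    for _ in range(20): u=d/(1+p["k1"]*(u@u))
    return o,M@np.array([u[0],-u[1],-1])
def atz(n,uv,z):
    o,d=ray(n,uv); return o+d*(z-o[2])/d[2]
def proj(n,P):
    p,f,M,o=cam(n); c=M.T@(np.array(P)-o); u=np.array([c[0],-c[1]])/-c[2]
    u=u*(1+p["k1"]*(u@u)); return u*f+[p["cx"],p["cy"]]
def tri(a,b):
    (o1,d1),(o2,d2)=ray("top",a),ray("side",b)
    s=np.linalg.lstsq(np.c_[d1,-d2],o2-o1,rcond=None)[0]
    p,q=o1+s[0]*d1,o2+s[1]*d2; return (p+q)/2,np.linalg.norm(p-q)
def pts(n,name): return [(np.array(r["xy"])*[512,384],round(r["confidence"],2)) for r in viewer.pinpoint(n,name)]
E
python3 - <<'E'
from h import *
np.set_printoptions(precision=3,suppress=True)
for n in("top","side"):
    cv2.imwrite(f"pics/{n}1.png",cv2.resize(viewer.read_camera(n),(800,600))); print(n,viewer.camera_params(n))
for name,z in(("tally_pin",.068),("tally_pivot",.068),("blue_kit_handle",.091),("blue_kit",.006),("yellow_kit",.006),("mug",0),("solder_reel",0)):
    for n in("top","side"):
        print(name,n,[(uv.round(1),c,atz(n,uv,z)[:2]) for uv,c in pts(n,name)])
s=get_state();print(s,ctrl.pinch_z)
E
```

```text
top {'fov_y': 46.321212827714156, 'cx': 259.9406413468638, 'cy': 184.34837505707227, 'k1': -0.03604640147034457, 'xyz': array([ 0.246, -0.006,  1.666]), 'attitude': array([-0.069,  0.061,  0.713, -0.695])}
side {'fov_y': 45.26451026473688, 'cx': 254.60721913736566, 'cy': 193.453342448578, 'k1': -0.0742056030987158, 'xyz': array([-0.034, -1.016,  1.278]), 'attitude': array([ 0.366, -0.097, -0.224,  0.898])}
tally_pin top [(array([246.3, 213.2]), 0.47, array([0.439, 0.061]))]
tally_pin side [(array([228.4, 197.2]), 0.47, array([0.448, 0.054]))]
tally_pivot top [(array([206.9, 188.9]), 0.72, array([0.531, 0.202])), (array([251.3, 197.5]), 0.67, array([0.496, 0.042]))]
tally_pivot side [(array([241.9, 193.6]), 0.62, array([0.5  , 0.047])), (array([228.9, 174.7]), 0.27, array([0.503, 0.161]))]
blue_kit_handle top [(array([324.9, 253.1]), 0.9, array([ 0.29, -0.21])), (array([338.2, 195.2]), 0.89, array([ 0.492, -0.267]))]
blue_kit_handle side [(array([279.7, 251.6]), 0.55, array([ 0.478, -0.263]))]
blue_kit top [(array([335.2, 200. ]), 0.82, array([ 0.488, -0.269])), (array([318.5, 259.3])
[... 342 characters left out ...]
rray([0.508, 0.501]))]
mug side [(array([196.7, 140.5]), 0.87, array([0.504, 0.49 ]))]
solder_reel top [(array([239.3, 133.1]), 0.69, array([0.759, 0.085]))]
solder_reel side [(array([297.2, 180.1]), 0.53, array([0.762, 0.071]))]
{'time': 0.8, 'qpos': array([-1.434,  0.286,  1.577,  0.   ,  1.279, -0.15 ]), 'dq': array([ 0.002, -0.001, -0.   , -0.   , -0.   , -0.   ]), 'joint_efforts': array([ -0.   , -40.591, -29.292,  -0.   ,   0.   ,  -0.   ]), 'eef_pos': array([ 0.191, -0.647,  0.231]), 'tcp_rot': array([0.99 , 0.143, 0.   , 0.   ]), 'contact_force': array([-0.563,  0.237,  0.35 ]), 'wrist_torque': array([-0.007, -0.003,  0.017]), 'finger_force': 0.0, 'opening': 1.001978302583889} 0.0187
```

View pics/top1.png

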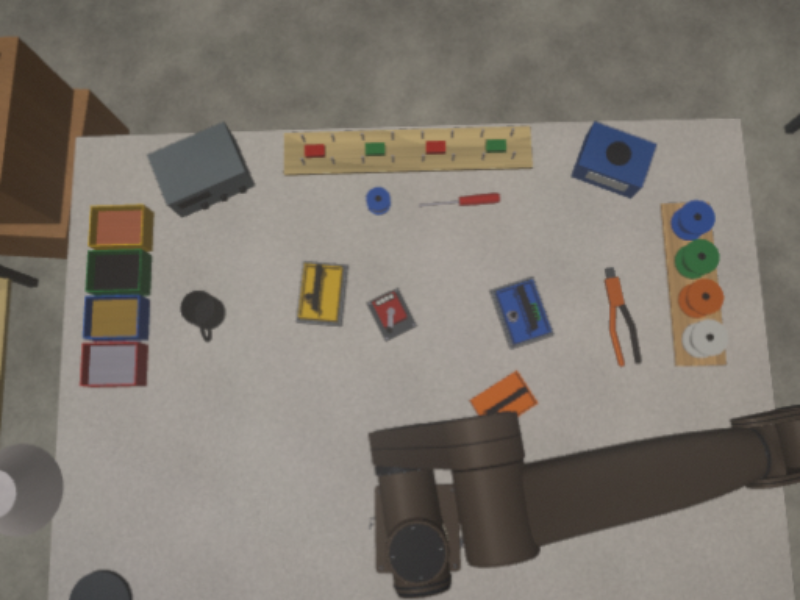

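View pics/side1.png

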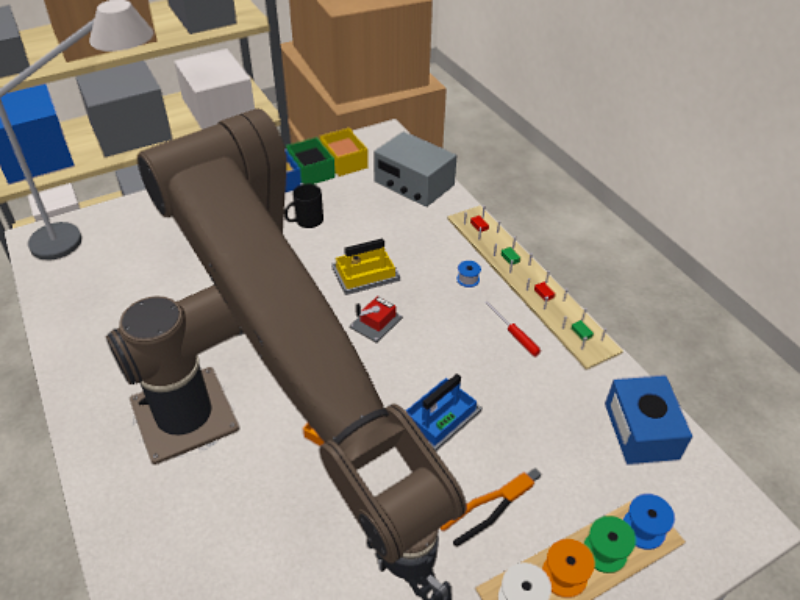

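The top view shows the blue kit at about (522,312), the red counter at (392,314) with its lever pin near (388,325), and the yellow kit at (322,293), all in 800-px coordinates. The orange look-alike is at (503,395). In the side view the handle is at (443,393) and the pin at about (358,310). I'll zoom in for precision.

```bash
python3 - <<'E'
from h import *
np.set_printoptions(precision=3,suppress=True)
c=[]
for n,b in(("top",[(230,180),(310,172)]),("side",[(220,185),(255,232)])):
    im=viewer.read_camera(n)
    for (x,y),w in zip(b,(40,56)):
        c.append(cv2.resize(im[y:y+w,x:x+w],(400,300) if 0 else (300,300),interpolation=cv2.INTER_CUBIC))
cv2.imwrite("pics/z1.png",np.vstack([np.hstack(c[:2]),np.hstack(c[2:])]))
for name in("tally_pin","tally_pivot","blue_kit_handle","blue_plug_center","blue_housing_center"):
    T,S=pts("top",name),pts("side",name)
    for t in T:
        for s in S:
            p,e=tri(t[0],s[0]); 
            if e<.03: print(name,t[0].round(1),s[0].round(1),p,round(e,4),t[1],s[1])
E
```

```text
tally_pivot [248.7 199.6] [238.7 193.8] [0.489 0.051 0.069] 0.0009 0.96 0.57
blue_housing_center [343.3 201.4] [282.6 269.3] [ 0.476 -0.294  0.034] 0.0033 0.41 0.57
```

View pics/z1.png

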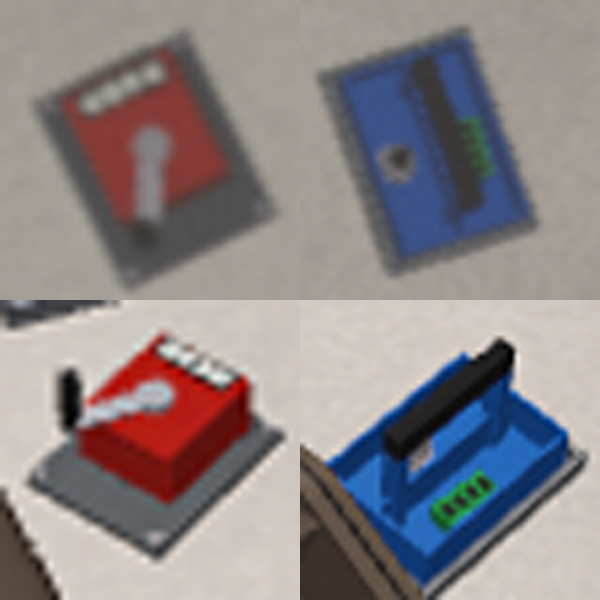

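The crops show, in full-picture pixels: top view, pivot ≈(250,199.3), pin ≈(249.3,210.9), handle bar from (333,184) to (341.4,211). Side view, pin ≈(229.1,198.3), pivot disc ≈(240.7,197.7), bar ends ≈(273.7,258) and (292.7,243). The connectors are visible in the blue carrier.

```bash
python3 - <<'E'
from h import *
np.set_printoptions(precision=4,suppress=True)
print("pivot",atz("top",(250,199.3),.053),atz("side",(240.7,197.7),.053))
print("pin",atz("top",(249.3,210.9),.072),atz("side",(229.1,198.3),.066),tri((249.3,210.9),(229.1,198.3)))
print("barT",atz("top",(333.3,184.1),.1),atz("top",(341.4,211.2),.1))
print("barS",atz("side",(273.7,258.1),.091),atz("side",(292.7,242.8),.091))
print(tri((333.3,184.1),(292.7,242.8)),tri((341.4,211.2),(273.7,258.1)))
# dock outer corners at z .016 via top crop
for c in((18,72),(165,28),(238,225),(95,275)): print("dock",atz("top",(310+c[0]/5.357,172+c[1]/5.357),.012))
s=get_state();print(R.from_quat(s["tcp_rot"]).as_matrix())
E
```

```text
pivot [0.4916 0.0471 0.053 ] [0.4933 0.0436 0.053 ]
pin [0.4468 0.0498 0.072 ] [0.4488 0.0493 0.066 ] (array([0.4483, 0.0498, 0.0656]), np.float64(0.0013811106089750007))
barT [ 0.531  -0.2507  0.1   ] [ 0.4338 -0.2739  0.1   ]
barS [ 0.448  -0.2761  0.091 ] [ 0.534  -0.2516  0.091 ]
(array([ 0.533 , -0.2522,  0.092 ]), np.float64(0.0010326213402835896)) (array([ 0.4403, -0.2771,  0.0948]), np.float64(0.01238754476826619))
dock [ 0.544  -0.1897  0.012 ]
dock [ 0.5725 -0.294   0.012 ]
dock [ 0.4326 -0.3365  0.012 ]
dock [ 0.4007 -0.2361  0.012 ]
[[ 0.9591  0.2829 -0.    ]
 [ 0.2829 -0.9591 -0.    ]
 [-0.      0.     -1.    ]]
```

```bash
python3 -m handwheel '[[[0,0.03,-0.017,0,0],[0,0.03,-0.017,0,0],[0,0.03,-0.017,0,0],[0,0.03,-0.017,0,0],[0,0.03,-0.017,0,0],[0,0.03,-0.017,0,0],[0,0.03,-0.017,0,0],[0,0.03,-0.017,0,0],[0,0.03,-0.017,0,0],[0,0.03,-0.017,0,0],[0,0.03,-0.017,0,0],[0,0.03,-0.017,0,0]]]' 40 && python3 -m handwheel '[[[0,0.007,-0.0355,0,0],[0,0.007,-0.0355,0,0],[0,0.007,-0.0355,0,0],[0,0.007,-0.0355,0,0],[0,0.007,-0.0355,0,0],[0,0.007,-0.0355,0,0],[0,0.007,-0.0355,0,0],[0,0.007,-0.0355,0,0],[0,0.007,-0.0355,0,0],[0,0.007,-0.0355,0,0],[0,0.007,-0.0355,0,0],[0,0,0,0,0]]]'
```

```text
time: 2.4
eef_pos: [0.4796, -0.3485, 0.2316]
tcp_rot: [0.99, 0.143, 0.0, 0.0]
contact_force: [0.6, 0.1, 0.0]
opening: 0.0
finger_force: 0.0
time: 3.4
eef_pos: [0.4409, 0.0513, 0.2316]
tcp_rot: [0.989, 0.146, 0.0, -0.001]
contact_force: [0.1, -0.4, -0.6]
opening: -0.002
finger_force: 0.0
```

```bash
python3 -m handwheel '[[[0,0.008,-0.034,0,0],[0,0,0,0.0347,0],[0,0,0,0.0347,0],[0,0,0,0.0347,0],[0,0,0,0.0347,0],[0,0,0,0.0347,0],[0,0,0,0,0],[0,0,0,0,0]]]'
python3 - <<'E'
from h import *
s=get_state();print(s["eef_pos"])
a=viewer.read_camera("side")[150:230,190:297];b=viewer.read_camera("top")[160:240,200:307]
cv2.imwrite("pics/z2.png",np.hstack([cv2.resize(i,(400,300),interpolation=cv2.INTER_CUBIC) for i in(b,a)]))
E
```

```text
time: 4.07
eef_pos: [0.4385, 0.081, 0.0565]
tcp_rot: [0.99, 0.143, -0.002, -0.0]
contact_force: [0.7, 0.1, 1.1]
opening: -0.001
finger_force: 0.0
[0.43851889 0.08097886 0.05650534]
```

View pics/z2.png

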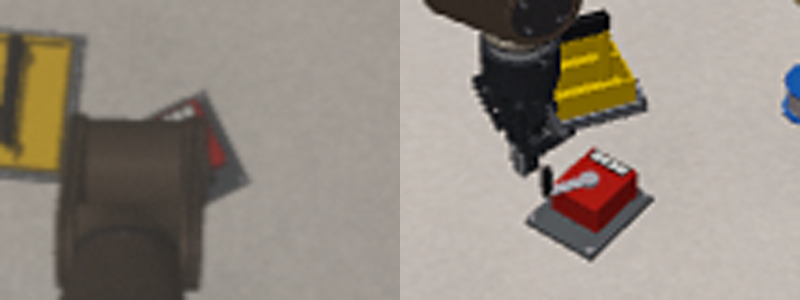

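```bash
python3 -m handwheel '[[[0,0,0.01,0,0],[0,0,0.01,0,0],[0,0,0.01,0,0],[0,0.002,0.01,0,0],[0,0.003,0.008,0,0],[0,0,0,0,0]]]'; python3 -m handwheel '[[[0,0.001,0.004,0,0],[0,0,0,0,0]]]';  python3 -m handwheel '[[[0,0.001,0.003,0,0],[0,0,0,0,0]]]'
```

```text
time: 4.67
eef_pos: [0.4599, 0.035, 0.0585]
tcp_rot: [0.99, 0.142, 0.001, 0.0]
contact_force: [-1.2, 1.2, 1.5]
opening: -0.001
finger_force: 0.9
time: 4.83
eef_pos: [0.4616, 0.0328, 0.0582]
tcp_rot: [0.99, 0.143, 0.001, -0.0]
contact_force: [0.7, 2.6, 1.3]
opening: 0.001
finger_force: 1.5
time: 5.0
eef_pos: [0.4633, 0.0309, 0.0582]
tcp_rot: [0.99, 0.143, 0.001, -0.0]
contact_force: [1.5, 4.9, 0.9]
opening: 0.001
finger_force: 2.2
```

```bash
python3 -m handwheel '[[[0,0,0.004,0,0],[0,0,0,0,0]]]';  python3 -m handwheel '[[[0,0,0.004,0,0],[0,0,0,0,0],[0,0,0,0,0]]]'
python3 - <<'E'
from h import *
a=viewer.read_camera("side")[150:230,190:297]
cv2.imwrite("pics/z3.png",cv2.resize(a,(640,480),interpolation=cv2.INTER_CUBIC))
E
```

```text
time: 5.17
eef_pos: [0.4636, 0.0297, 0.058]
tcp_rot: [0.99, 0.141, 0.001, -0.004]
contact_force: [-0.2, 14.9, 2.6]
opening: -0.003
finger_force: 7.1
time: 5.42
eef_pos: [0.464, 0.029, 0.0579]
tcp_rot: [0.99, 0.141, 0.0, -0.007]
contact_force: [0.6, 26.4, 4.3]
opening: 0.002
finger_force: 12.6
```

View pics/z3.png

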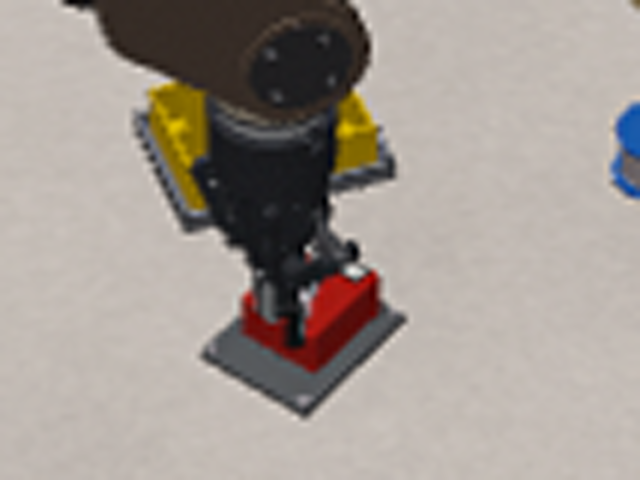

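The pin is pressed hard against the stop: about 26 N with almost no further motion, pin at (295,330) in the crop. Now I'll retreat and let the lever spring back.

```bash
python3 -m handwheel '[[[0,-0.001,-0.013,0,0],[0,-0.003,-0.013,0,0],[0,-0.003,-0.013,0,0],[0,0,-0.013,0,0],[0,0,-0.013,0,0],[0,0,-0.005,0,0],[0,0,0,-0.035,0],[0,0,0,-0.035,0],[0,0,0,-0.035,0],[0,0,0,-0.035,0],[0.08,0,0,-0.015,0],[0.08,0,0,0,0]]]'
python3 - <<'E'
from h import *
np.set_printoptions(precision=4,suppress=True)
for n in("top","side"):
    im=viewer.read_camera(n); 
    a=im[150:230,190:297] if n=="side" else im[165:235,295:388]
    cv2.imwrite(f"pics/z4{n}.png",cv2.resize(a,(400,300),interpolation=cv2.INTER_CUBIC))
i=[cv2.imread(f"pics/z4{n}.png") for n in("top","side")]
cv2.imwrite("pics/z4.png",np.hstack(i))
for n,z in(("top",.091),("side",.091)):
    print([(uv,c,atz(n,uv,z)) for uv,c in pts(n,"blue_kit_handle")])
    for m in viewer.outline_of(n,"blue_kit"):
        k=m["mask"].astype(np.uint8); print(m["confidence"],cv2.minAreaRect(cv2.findNonZero(k)))
E
```

```text
time: 6.47
eef_pos: [0.4406, 0.0876, 0.218]
tcp_rot: [0.99, 0.143, 0.005, 0.001]
contact_force: [-0.0, 0.1, -0.7]
opening: 0.276
finger_force: 0.0
[(array([335.9232, 197.1072]), 0.67, array([ 0.4856, -0.2589,  0.091 ])), (array([323.0208, 253.7088]), 0.67, array([ 0.2884, -0.2035,  0.091 ]))]
0.9 ((321.7400817871094, 257.09564208984375), (26.196701049804688, 36.35092544555664), 57.2647705078125)
0.63 ((333.65325927734375, 198.67152404785156), (36.39563751220703, 25.5452938079834), 70.01689910888672)
0.4 ((130.5, 200.0), (28.991378784179688, 23.334524154663086), 45.0)
[(array([281.7024, 253.2096]), 0.93, array([ 0.4804, -0.2713,  0.091 ])), (array([216.4224, 263.616 ]), 0.75, array([ 0.2778, -0.2105,  0.091 ]))]
0.85 ((216.89080810546875, 275.92486572265625), (43.927406311035156, 29.164377212524414), 27.407573699951172)
0.73 ((282.07177734375, 262.4692077636719), (29.84762954711914, 44.99871063232422), 52.69605255126953)
```

View pics/z4.png

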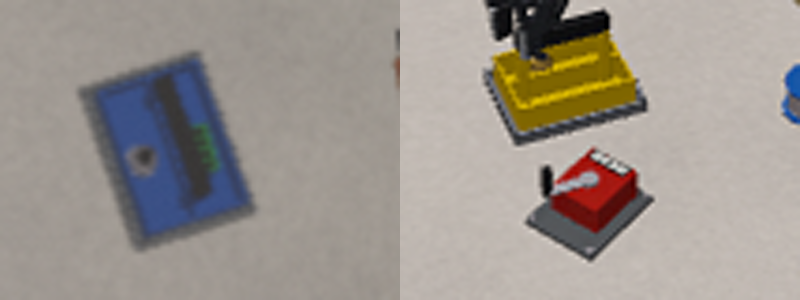

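The side view shows the lever back at rest. The blue kit is unmoved. Moving over its handle.

```bash
python3 -m handwheel '[[[0.07,-0.0057,0.035,0,0],[0.07,-0.0057,0.035,0,0],[0.07,-0.0057,0.035,0,0],[0.07,-0.0057,0.035,0,0],[0.07,-0.0057,0.035,0,0],[0.07,-0.0057,0.035,0,0],[0.07,-0.0057,0.035,0,0],[0.07,-0.0057,0.035,0,0],[0.07,-0.0057,0.035,0,0],[0.07,-0.0057,0.035,0,0],[0.07,0,0,0.02,0],[0.07,0,0,0,0]]]'
python3 -m handwheel '[[[0.07,0,0,0.02,0],[0.07,0,0,0.02,0],[0.07,0,0,0,0],[0.07,0,0,0,0]]]'
python3 - <<'E'
from h import *
np.set_printoptions(precision=4,suppress=True)
s=get_state();p=s["eef_pos"];M=R.from_quat(s["tcp_rot"]).as_matrix();print(p,M[:,:2].T)
d=np.array([.485,-.263,.072])-p;print("tool delta",M.T@d)
im=viewer.read_camera("side")
print(proj("side",p),proj("side",(.485,-.263,.091)))
cv2.imwrite("pics/z5.png",cv2.resize(im[180:300,210:370],(800,600),interpolation=cv2.INTER_CUBIC))
E
```

```text
time: 7.77
eef_pos: [0.4802, -0.2642, 0.1879]
tcp_rot: [0.99, 0.141, -0.003, -0.003]
contact_force: [-0.7, 1.3, -0.9]
opening: 0.82
finger_force: 0.0
time: 8.1
eef_pos: [0.4812, -0.2621, 0.151]
tcp_rot: [0.99, 0.143, -0.002, -0.002]
contact_force: [-0.2, 0.2, 0.4]
opening: 0.82
finger_force: 0.0
[ 0.4812 -0.2621  0.151 ] [[ 0.9589  0.2838 -0.0028]
 [ 0.2838 -0.9589 -0.0043]]
tool delta [0.0036 0.0023 0.079 ]
[281.4301 239.3698] [281.6095 250.8462]
```

View pics/z5.png

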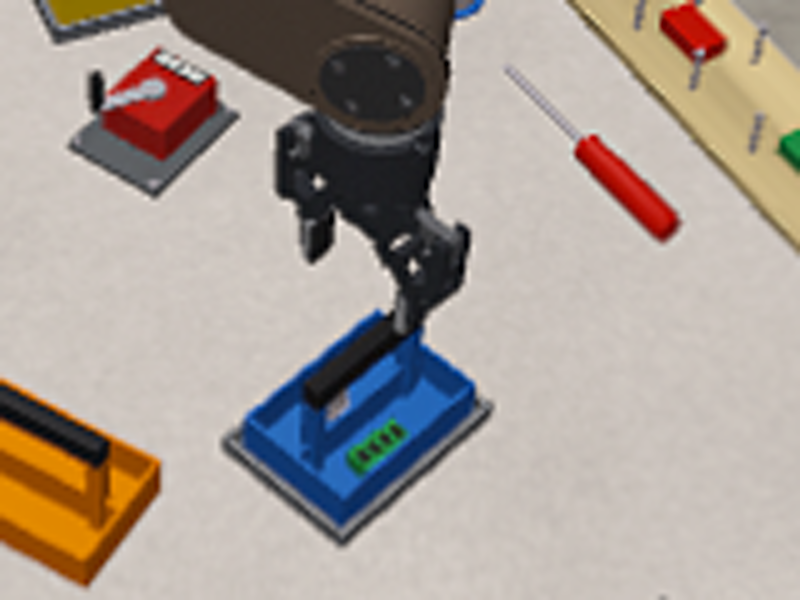

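The fingers straddle the bar, whose centre at about (360,356) in the crop matches the prediction of (358,354). The lever is at rest. Descending.

```bash
python3 -m handwheel '[[[0.07,0.0035,0.002,0.02,0],[0.07,0,0,0.02,0],[0.07,0,0,0.02,0],[0.07,0,0,0.019,0],[0.07,0,0,0,0],[0.07,0,0,0,0]]]' 20 && python3 -m handwheel '[[[0.04,0,0,0,0],[0.025,0,0,0,0],[0.02,0,0,0,0],[0.015,0,0,0,0],[0.01,0,0,0,0],[0,0,0,0,0],[0,0,0,0,0],[0,0,0,0,0],[0,0,0,0,0]]]' 20
```

```text
time: 8.65
eef_pos: [0.4864, -0.2645, 0.0744]
tcp_rot: [0.99, 0.143, -0.0, -0.0]
contact_force: [0.1, 1.1, 1.1]
opening: 0.819
finger_force: 0.0
time: 9.4
eef_pos: [0.4865, -0.2646, 0.0745]
tcp_rot: [0.99, 0.143, 0.0, -0.0]
contact_force: [-1.1, 4.1, 4.3]
opening: 0.155
finger_force: 25.9
```

```bash
python3 -m handwheel '[[[0,0,0,0,0],[0,0,0,0,0],[0,0,0,0,0],[0,0,0,-0.004,0],[0,0,0,-0.006,0],[0,0,0,-0.008,0],[0,0,0,-0.008,0],[0,0,0,-0.008,0],[0,0,0,-0.006,0],[0,0,0,0,0],[0,0,0,0,0]]]' 90
python3 - <<'E'
from h import *
im=viewer.read_camera("side")
cv2.imwrite("pics/z6.png",cv2.resize(im[180:300,210:370],(800,600),interpolation=cv2.INTER_CUBIC))
E
```

```text
time: 10.32
eef_pos: [0.4866, -0.265, 0.1146]
tcp_rot: [0.99, 0.143, 0.001, 0.001]
contact_force: [-0.1, 0.5, -3.8]
opening: 0.144
finger_force: 87.8
```

View pics/z6.png

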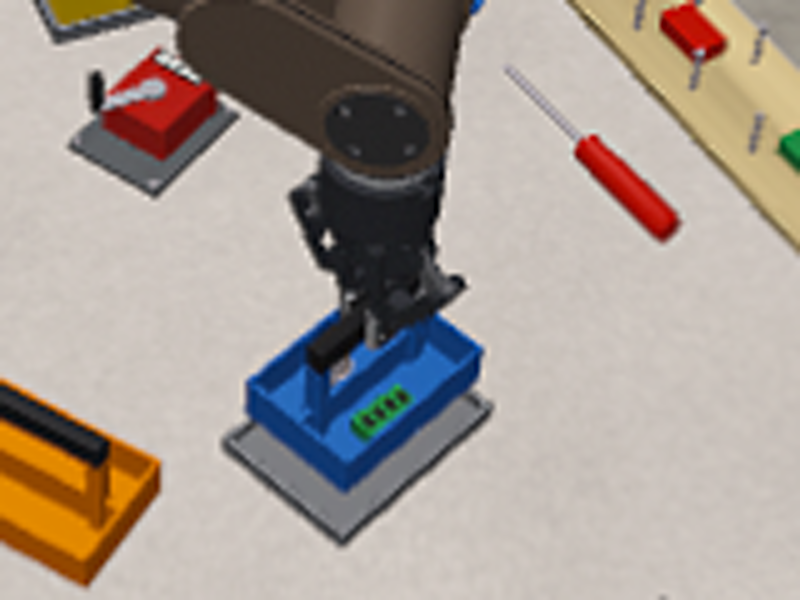

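The carrier is out of its dock and level, with both connectors inside. I'll raise it another 6 cm and let it settle.

```bash
python3 -m handwheel '[[[0,0,0,-0.006,0],[0,0,0,-0.008,0],[0,0,0,-0.01,0],[0,0,0,-0.01,0],[0,0,0,-0.01,0],[0,0,0,-0.008,0],[0,0,0,-0.006,0],[0,0,0,-0.002,0],[0,0,0,0,0],[0,0,0,0,0],[0,0,0,0,0],[0,0,0,0,0]]]' 90; python3 -m handwheel '[[[0,0,0,0,0],[0,0,0,0,0],[0,0,0,0,0],[0,0,0,0,0],[0,0,0,0,0],[0,0,0,0,0]]]'
python3 - <<'E'
from h import *
im=viewer.read_camera("side")
cv2.imwrite("pics/z7.png",cv2.resize(im[160:300,190:377],(800,600),interpolation=cv2.INTER_CUBIC))
E
```

```text
time: 11.37
eef_pos: [0.4859, -0.2645, 0.173]
tcp_rot: [0.99, 0.143, -0.001, -0.001]
contact_force: [0.2, 0.1, -4.1]
opening: 0.153
finger_force: 87.9
time: 11.87
eef_pos: [0.4863, -0.2647, 0.1738]
tcp_rot: [0.99, 0.143, -0.0, -0.0]
contact_force: [0.9, -0.2, -3.6]
opening: 0.149
finger_force: 87.9
```

View pics/z7.png

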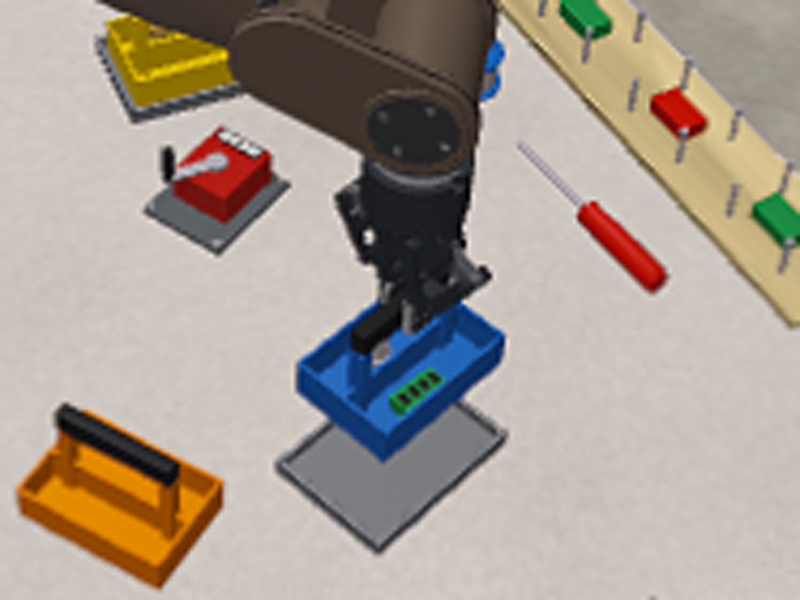

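The carrier hangs level about 10 cm above where it stood, with the connectors inside, the lever at rest and the bystanders that show in this view untouched.

```bash
python3 -c "from plant import sign_off; print(sign_off())"
```

```text
the job is handed in; nothing more can be done
None
```

I swung the tally lever to its stop and it sprang back. The blue carrier is now held level and still about 10 cm above where it stood, both connectors inside, and the job is handed in (the hand-in returned no verdict).

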